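# Charge the ball mill's grinding jar

## Task

Take the weighing scoop off the balance by its handle and tip all seven grinding balls from it into the open jar of the ball mill. Set the empty scoop back upright in the middle of the balance pan and swing the jar's lid fully shut, without disturbing the glassware and other things around.

Things in the scene. Friction and masses are not known exactly. Their poses are not given: they have to be found in the camera images.
- mill: small white bench ball mill, fixed, 150 (x) x 190 (y) x 66 mm housing with a control panel on its -x face; origin under its centre on the worktop; its own +x points from the panel to the lid hinge. An open steel grinding jar stands upright in the middle of its top
- jar (a point): centre of the jar's inner floor, 75 mm above the worktop; the jar is round, 37 mm inner radius, 43 mm outer radius at the rim, 41 mm deep inside
- jar_rim (a point): centre of the jar's mouth, level with its rim, 116 mm above the worktop
- lid_hinge (a point): middle of the lid's hinge axis, 60 mm behind the jar's axis (mill +x) and 123 mm above the worktop; the axis is the mill's y. Two hinge posts 10 mm wide stand 26 mm either side, up to 130 mm
- lid (a joint): hinge angle of the jar's lid in rad: 0 is shut flat on the jar, about 1.57 stands upright behind the jar, 2.0 is its stop. The hinge is stiff (0.22 N m): the lid stays where it is left and takes about 2 to 4 N at its lip to move
- lid_lip (a point): point on the outer face (upper face when shut) of the black lip at the lid's free edge, 112 mm from the hinge axis. The lip is 40 mm wide, 7 mm thick, ends 10 mm beyond the point. The lid is a 90 mm aluminium disc centred 60 mm from the hinge axis; lip and disc have their outer face 2 to 3 mm outward of the hinge axis, 125 mm above the worktop when shut; the strap at the hinge 6 mm
- balance: compact white laboratory balance, fixed, 124 (x) x 170 (y) x 31 mm, with a steel pan on top; origin under its centre on the worktop
- pan (a point): centre of the balance's round flat pan, 60 mm radius, top 44 mm above the worktop
- scoop: loose steel weighing scoop, about 110 g, on the balance pan with the balls in it; origin under the middle of its flat underside (66 x 59 mm); +x towards the spout, +z up. Walls 26 mm high, 2.5 mm thick at back and sides, 54 mm apart inside; flat floor from x = -31 to +32 mm, then a spout rising at 25 degrees, open in front: the balls stay in until it is tipped forward by more than that
- scoop_spout (a point): middle of the spout's front edge, on its upper face: x = 61.5, z = 16.5 mm in the scoop's frame; the spout's side walls reach about 10 mm farther up
- scoop_grip (a point): middle of the black handle behind the tray: x = -75, z = 40.5 mm in the scoop's frame; the handle is a level bar 60 mm long in x, 17 mm wide in y, 15 mm high, joined to the tray by a 14 mm wide neck
- ball_0: loose dark grey steel grinding ball, 15 mm diameter, 14 g, one of seven alike; origin at its centre; starts in the scoop
- ball_1: loose dark grey steel grinding ball, 15 mm diameter, 14 g, one of seven alike; origin at its centre; starts in the scoop
- ball_2: loose dark grey steel grinding ball, 15 mm diameter, 14 g, one of seven alike; origin at its centre; starts in the scoop
- ball_3: loose dark grey steel grinding ball, 15 mm diameter, 14 g, one of seven alike; origin at its centre; starts in the scoop
- ball_4: loose dark grey steel grinding ball, 15 mm diameter, 14 g, one of seven alike; origin at its centre; starts in the scoop
- ball_5: loose dark grey steel grinding ball, 15 mm diameter, 14 g, one of seven alike; origin at its centre; starts in the scoop
- ball_6: loose dark grey steel grinding ball, 15 mm diameter, 14 g, one of seven alike; origin at its centre; starts in the scoop
- boom_stand_boom (a joint): slide of the microscope stand's horizontal arm in m, left alone; the black stand is behind the balance; its arm runs from left to right 0.30 to 0.41 m above the worktop, at least 0.66 m ahead of the robot, and ends about 0.1 m right of the robot's midline: keep the wrist clear of it
- flask: bystander: empty conical glass flask, 64 mm wide, 104 mm high; origin under its centre
- bottle_100: bystander: clear bottle with a red cap, 56 mm wide, 105 mm high; origin under its centre
- timer: bystander: white bench timer, 62 x 66 x 18 mm; origin under its centre
- petri_1: bystander: clear empty petri dish, 91 mm wide, 15 mm high; origin under its centre
- tape_roll: bystander: roll of yellow tape lying flat, 68 mm wide, 19 mm high; origin under its centre

How it is judged:
By the outcome, as a careful person would: the job done as asked, in the order asked, and still so for the second after the job is handed in, with the robot touching nothing.
It also fails if it takes over 67 s, if anything falls off the work surface, if the arm or the gripper's body presses on something with over 40 N, if the wrist force passes 120 N, or if a joint passes its speed limit or range.

## Robot

A 6-joint arm with a two-finger parallel gripper is mounted at the origin on a cart in front of the work surface, level with it; the furniture and walls round the work are solid. World frame = base frame: x ahead of the robot, y to its left, z up, the work surface at z = 0. Lengths are in m, angles in degrees, forces in N, time in s.
With the tool pointing down it reaches from about 0.4 to 0.825 m from the base axis. Payload 7 kg.
Tool frame: the origin (TCP) lies between the finger pads; the fingertips stand 19 mm ahead of it and the grasp point (between the pads) is the TCP; z points along the fingers, y is the line along which they close (so a half turn about z gives the same grasp; the last joint's range is limited). The gripper opens to 88 mm and grips with 3 to 60 N. Pads are 19 mm wide; open, the fingers measure 130 mm over their backs; the gripper's body (78 mm by 193 mm) begins 47 mm behind the grasp point.
Start: joints at [89.101, 20.546, 0.682, 0, -70.136, -16.507], TCP at [0.202, 0.644, 0.246] pointing down, gripper open.
Joint ranges: [-176.03, 176.03], [-82.01, 121.73], [-58.28, 71.71], [-173.87, 95.51], [-174.79, -0.11], [-173.66, 173.66]. Speed limits (degrees/s): [136.94, 136.94, 172.46, 180, 180, 180].

## Interface

Orientations are given as [roll, pitch, yaw] about the fixed x, y, z axes, in that order (R = Rz(yaw) Ry(pitch) Rx(roll)).
In Python, from plant import get_obs, snapshot, close_job, spot_in, spot_point gives the robot as it stands.
- The arm moves only by the tool play_rows, never from a script. Its argument "plan" is a list of rows, each a list of 6 numbers: the shift along the tool's x, y, z in cm, then the turn, a rotation vector about the tool's x, y, z in degrees. A call has 1 to 20 rows; each row shifts and turns the commanded pose from where the row before left it, along the tool's axes as they then stand; what a row does not reach is not made up. A row lasts 1/12 s, in which the tool goes at most 41.7 mm and 7.16 degrees, less where a joint would pass 70% of its speed; a pose out of reach is approached as far as the arm can. A call is refused whole if a number of a shift passes 4.17 or a number of a turn 7.16, either way. A call with a gripper value outside its range is refused whole. "grip" is the finger opening in cm, from 0 to 8.76, set as the call begins (left out, the last holds). The fingers move at their own pace and stop on an object; the grip force is fixed at half the most. Time passes only in rows, so rows that do not move let the fingers close. It gives the time, the measured TCP pose, the force, the opening and the grip force at its end, in the units of the state.
- get_obs(): the state, without advancing time (a new reading comes with each control period).
- snapshot(name): name is "side" or "top"; returns a dict with "frame" (420x560x3 uint8, red, green, blue), "fx", "fy", "cx", "cy" (pixels), "position" and "attitude" of the camera in the world. Camera axes: x right, y down, z forward; pixel columns grow to the right and rows downward; lengths in m; the calibration is good to about 2 mm. A picture is of the moment at which its call begins. There is no depth.
- close_job(): hands the job in; it is judged then, once.
Trained networks look in the newest picture that a camera, given by its name, has taken for a name from the list of things; names that differ only in an ending like _2 or _b are one class to them, and where a whole thing is asked for, a point or a joint stands for the part that bears it (a point fixed in the world has none). Each returns a list of dicts, best first, with "score" (0 to 1); they miss things now and then, are a little off and sometimes report something else, mostly with a low value. They report only what shows in the picture. A call takes as long as a camera call.
- spot_in(camera, thing): "position" ([x, y, z] in m, in world coordinates, good to about 4 mm: the middle of the surface that is visible of it).
- spot_point(camera, thing): "position" ([x, y, z] in m, in world coordinates, good to about 4 mm: a listed point, or the origin of a listed thing).
The state is a dict: "clock": time; "joint_pos": joint angles; "qvel": joint speeds; "tau": joint torques, N m; "tool_pos": TCP position; "orientation": TCP orientation; "force": force on the tool from outside, world axes, zero at the start; "moment": the same for the moment, N m; "opening": finger opening in m; "gripper_force": force on a finger pad.
Only numpy, scipy, OpenCV 4.12 (cv2) and the standard library are available. Lean on these libraries where they do the work, as an engineer would, in place of code of your own. Each camera call takes 0.05 s, during which the arm holds its last target. There are 200 camera calls.

## Working session

There is one attempt and no reset: what is moved stays moved. The work goes in short steps, Python scripts to look and compute and a tool call to move; the robot and the scene stay as the last step left them, time stands still between calls to the robot, and variables do not carry over. Pictures are saved under pics/ and viewed, at most 10 in all, crops included, and the job is handed in when it is done.

Besides the shell and the picture viewer there is one more tool, called after "Call:" as a command line: name --pt "numbers of a row" for each row, then --argument value for the rest. play_rows: Moves the arm, as the interface text tells. Its arguments: {"type":"object","properties":{"plan":{"type":"array","items":{"type":"array","items":{"type":"number"}}},"grip":{"type":"number"}},"required":["plan"]}

```bash
mkdir -p pics; ls
cat > h.py <<'E'
from plant import *
import numpy as np, cv2
def snap(c,n):
    s=snapshot(c); cv2.imwrite(f'pics/{n}.png',s['frame'][:,:,::-1]); return s
E
python3 - <<'E'
from h import *
o=get_obs(); print(o['clock'],o['tool_pos'],o['orientation'])
for c in ('top','side'):
    s=snap(c,c+'0'); print(c,s['position'],s['attitude'],s['fx'])
    for t in ['mill','jar_rim','lid_hinge','lid_lip','pan','balance','scoop','scoop_spout','scoop_grip','flask','bottle_100','timer','petri_1','tape_roll']:
        r=spot_point(c,t); print(t,[(np.round(d['position'],3).tolist(),round(d['score'],2)) for d in r[:2]])
    print(get_obs()['clock'])
a=cv2.imread('pics/top0.png')
E
```

```text
pics
0.0 [0.20181446 0.64366448 0.24464371] [ 1.79907324e+02 -8.81340747e-03 -1.74113746e+01]
top [ 0.06732987 -0.25192606  1.65118957] [-159.84554557   -0.25307837  -71.66921242] 528.0429771999304
mill [([0.511, -0.224, -0.002], 0.82)]
jar_rim [([0.469, 0.132, 0.045], 0.63), ([0.511, -0.225, 0.119], 0.61)]
lid_hinge [([0.571, -0.223, 0.121], 0.93)]
lid_lip [([0.612, -0.22, 0.228], 0.68), ([0.551, -0.55, 0.001], 0.25)]
pan [([0.468, 0.134, 0.046], 0.8)]
balance [([0.464, 0.112, 0.003], 0.68)]
scoop [([0.475, 0.125, 0.044], 0.72)]
scoop_spout [([0.411, 0.112, 0.063], 0.71)]
scoop_grip [([0.543, 0.152, 0.084], 0.74)]
flask [([0.724, -0.147, 0.002], 0.84)]
bottle_100 [([0.668, -0.422, -0.0], 0.55)]
timer [([0.446, -0.514, 0.004], 0.92)]
petri_1 [([0.548, -0.548, 0.001], 0.86), ([0.469, 0.133, 0.047], 0.57)]
tape_roll [([0.455, 0.339, -0.001], 0.65)]
0.75
side [-0.02640743  1.44520602  0.93613027] [-113.47587673   -1.40388049 -158.73946719] 512.9146387813415
mill [([0.51, -0.228, -0.001], 0.59)]
jar_rim [([0.514, -0.23, 0.115], 0.78)]
lid_hinge [([0.573, -0.226, 0.12], 0.67)]
lid_lip [([0.606, -0.22, 0.229], 0.77)]
pan [([0.465, 0.131, 0.044], 0.9)]
balance []
scoop [([0.468, 0.133, 0.046], 0.76), ([0.469, 0.109, -0.002], 0.55)]
scoop_spout [([0.415, 0.111, 0.06], 0.68)]
scoop_grip [([0.544, 0.154, 0.082], 0.95), ([0.665, -0.427, 0.0], 0.75)]
flask [([0.723, -0.146, -0.002], 0.63)]
bottle_100 [([0.667, -0.426, -0.001], 0.46)]
timer []
petri_1 [([0.453, 0.342, -0.003], 0.33)]
tape_roll [([0.453, 0.343, -0.003], 0.57), ([0.51, -0.23, 0.113], 0.54)]
1.5
```

View pics/top0.png

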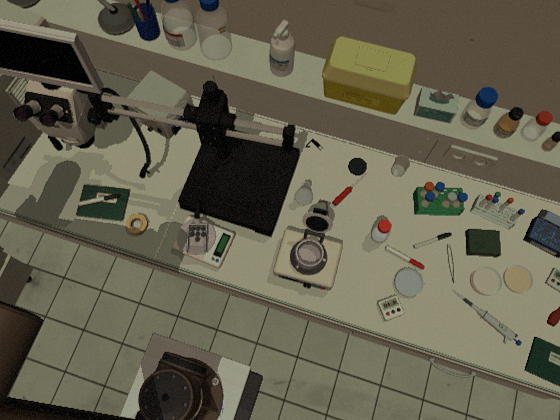

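View pics/side0.png

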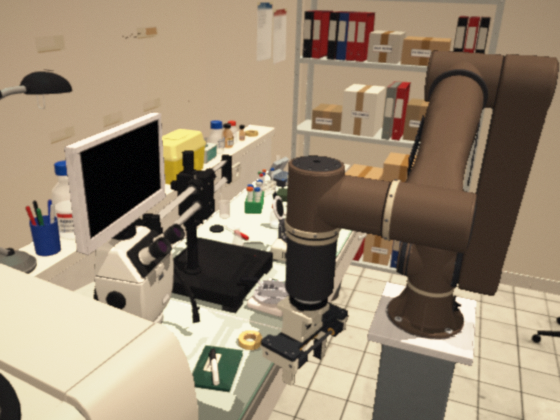

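The top view shows the scoop on the balance at about (197,237), with its handle away from the robot (197,217). The jar is at (308,255), with its lid standing behind it at (318,217). The side view shows only the arm over the bench. I'll go above the handle.

Call:
play_rows --pt "2.61 2.05 0.47 0 0 0" --pt "2.61 2.05 0.47 0 0 0" --pt "2.61 2.05 0.47 0 0 0" --pt "2.61 2.05 0.47 0 0 0" --pt "2.61 2.05 0.47 0 0 0" --pt "2.61 2.05 0.47 0 0 0" --pt "2.61 2.05 0.47 0 0 0" --pt "2.61 2.05 0.47 0 0 0" --pt "2.61 2.05 0.47 0 0 0" --pt "2.61 2.05 0.47 0 0 0" --pt "2.61 2.05 0.47 0 0 0" --pt "2.61 2.05 0.47 0 0 0" --pt "2.61 2.05 0.47 0 0 0" --pt "2.61 2.05 0.47 0 0 0" --pt "2.61 2.05 0.47 0 0 0" --pt "2.61 2.05 0.47 0 0 0" --pt "2.61 2.05 0.47 0 0 0" --pt "2.61 2.05 0.47 0 0 0" --grip 6

```text
clock: 3.0
tool_pos: [0.5407, 0.15, 0.161]
orientation: [-180.0, -0.0, -17.4]
force: [0.0, 2.0, 0.1]
opening: 0.0603
gripper_force: 0.0
```

Call:
play_rows --pt "0 0 0 0 0 7" --pt "0 0 0 0 0 7" --pt "0 0 0 0 0 7" --pt "0 0 0 0 0 7" --pt "0 0 0 0 0 7" --pt "0 0 0 0 0 7" --pt "0 0 0 0 0 7" --pt "0 0 0 0 0 7" --pt "0 0 0 0 0 7" --pt "0 0 0 0 0 7" --pt "0 0 0 0 0 7" --pt "0 0 0 0 0 7" --pt "0 0 0 0 0 7" --pt "0 0 0 0 0 7" --pt "0 0 0 0 0 7" --pt "0 0 0 0 0 7" --pt "0 0 0 0 0 7" --pt "0 0 0 0 0 7" --pt "0 0 0 0 0 7" --pt "0 0 0 0 0 7"

```text
clock: 4.67
tool_pos: [0.5399, 0.1514, 0.1611]
orientation: [180.0, 0.0, -157.7]
force: [-1.0, 0.2, 0.5]
opening: 0.0598
gripper_force: 0.0
```

Call:
play_rows --pt "0 0 0 0 0 5" --pt "0 0 0 0 0 0" --pt "0 0 0 0 0 0"

```text
clock: 4.92
tool_pos: [0.5399, 0.1514, 0.1611]
orientation: [180.0, 0.0, -162.2]
force: [-0.3, 0.0, 0.4]
opening: 0.0602
gripper_force: 0.0
```

```bash
cat >> h.py <<'E'
from scipy.spatial.transform import Rotation as R
def look(name,things):
    for c in ('top','side'):
        snap(c,f'{c}{name}')
        for t in things:
            print(c,t,[(np.round(d['position'],4).tolist(),round(d['score'],2)) for d in spot_point(c,t)[:2]])
    o=get_obs(); print(round(o['clock'],2),np.round(o['tool_pos'],4),np.round(o['orientation'],2),np.round(o['joint_pos'],1),np.round(o['force'],1),np.round(o['opening'],4),o['gripper_force'])
E
python3 - <<'E'
from h import *
look('1',['scoop','scoop_spout','scoop_grip','pan','lid_lip'])
E
```

```text
top scoop [([0.4752, 0.1232, 0.0412], 0.84), ([0.4537, 0.3382, 0.0023], 0.73)]
top scoop_spout [([0.4108, 0.11, 0.0635], 0.68), ([0.4732, 0.1239, 0.0432], 0.29)]
top scoop_grip [([0.5419, 0.1523, 0.084], 0.69)]
top pan [([0.4678, 0.1344, 0.0468], 0.76), ([0.4743, 0.1233, 0.0436], 0.5)]
top lid_lip [([0.6111, -0.217, 0.2289], 0.74), ([0.6677, -0.4193, -0.0013], 0.71)]
side scoop [([0.468, 0.1313, 0.0448], 0.75)]
side scoop_spout [([0.6082, -0.2193, 0.2293], 0.72), ([0.414, 0.1117, 0.0613], 0.69)]
side scoop_grip [([0.5431, 0.1556, 0.084], 0.97), ([0.5466, -0.5486, 0.0013], 0.67)]
side pan [([0.4658, 0.133, 0.0456], 0.59)]
side lid_lip [([0.6023, -0.223, 0.2278], 0.57)]
5.52 [0.5398 0.1514 0.1609] [-180.    -0.  -162.4] [  35.7   13.9  -20.6    0.   -55.5 -108.1] [-0.  -0.1  0.2] 0.0599 0.0
```

Call:
play_rows --pt "0 -0.1 1 0 0 0" --pt "0 0 1 0 0 0" --pt "0 0 1 0 0 0" --pt "0 0 1 0 0 0" --pt "0 0 1 0 0 0" --pt "0 0 1 0 0 0" --pt "0 0 0.9 0 0 0" --pt "0 0 0.75 0 0 0" --pt "0 0 0 0 0 0" --pt "0 0 0 0 0 0"

```text
clock: 6.35
tool_pos: [0.5399, 0.1503, 0.0843]
orientation: [-180.0, -0.0, -162.4]
force: [-1.8, -0.2, 3.7]
opening: 0.0603
gripper_force: 1.8
```

Call:
play_rows --pt "0 0 0 0 0 0" --pt "0 0 0 0 0 0" --pt "0 0 0 0 0 0" --pt "0 0 0 0 0 0" --pt "0 0 0 0 0 0" --pt "0 0 0 0 0 0" --pt "0 0 0 0 0 0" --pt "0 0 0 0 0 0" --pt "0 0 0 0 0 0" --grip 0.8

```text
clock: 7.1
tool_pos: [0.5402, 0.1506, 0.0844]
orientation: [180.0, 0.0, -162.4]
force: [0.1, 0.5, -1.0]
opening: 0.0167
gripper_force: 30.0
```

Call:
play_rows --pt "0 0 -0.2 0 0 0" --pt "0 0 -0.5 0 0 0" --pt "0 0 -0.8 0 0 0" --pt "0 0 -0.8 0 0 0" --pt "0 0 -1 0 0 0" --pt "0 0 -1 0 0 0" --pt "0 0 -1 0 0 0" --pt "0 0 -1 0 0 0" --pt "0 0 -1 0 0 0" --pt "0 0 -1 0 0 0" --pt "0 0 -1 0 0 0" --pt "0 0 -0.7 0 0 0" --pt "0 0 0 0 0 0"

```text
clock: 8.18
tool_pos: [0.541, 0.1509, 0.1865]
orientation: [180.0, 0.2, -162.4]
force: [0.2, -0.6, -2.0]
opening: 0.0168
gripper_force: 30.0
```

Run:
```python
from h import *
look('2',['scoop','scoop_spout','scoop_grip'])
a=cv2.imread('pics/top2.png')[180:300,140:300];b=cv2.imread('pics/side2.png')[180:400,180:400]
cv2.imwrite('pics/c2.png',np.hstack([cv2.resize(a,(440,330)),cv2.resize(b,(330,330))]))
```

```text
top scoop [([0.4739, 0.1274, 0.1449], 0.67), ([0.669, -0.4204, -0.0028], 0.58)]
top scoop_spout [([0.4118, 0.1094, 0.1638], 0.94), ([0.4659, 0.1129, 0.0044], 0.35)]
top scoop_grip [([0.5417, 0.1486, 0.1866], 0.69)]
side scoop [([0.4695, 0.1296, 0.1448], 0.8)]
side scoop_spout [([0.4152, 0.1118, 0.1582], 0.81)]
side scoop_grip [([0.5427, 0.153, 0.1837], 0.78)]
8.58 [0.5399 0.1503 0.1839] [-1.7998e+02 -6.0000e-02 -1.6241e+02] [  35.6   12.7  -18.9   -0.   -58.5 -108. ] [-0.4 -0.8 -2. ] 0.0171 29.99578356742859
```

View pics/c2.png

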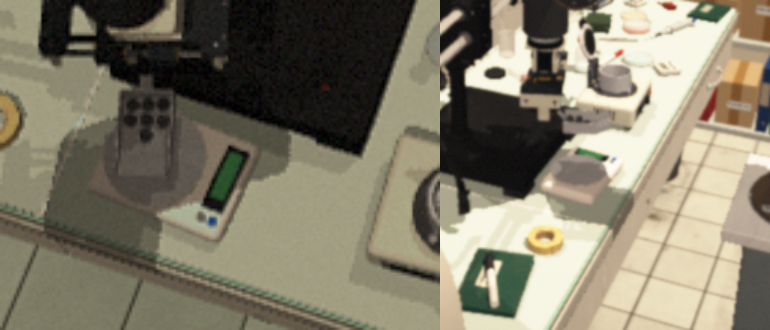

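The crops show the scoop held level by its handle, with all seven balls at its rear end. I'll turn it and carry it to the jar.

Call:
play_rows --pt "0 0 0 0 0 -2" --pt "0 0 0 0 0 -4" --pt "0 0 0 0 0 -4.2" --pt "0 0 0 0 0 -4.2" --pt "0 0 0 0 0 -4.2" --pt "0 0 0 0 0 -4.2" --pt "0 0 0 0 0 -4.2" --pt "0 0 0 0 0 -4.2" --pt "0 0 0 0 0 -4.2" --pt "0 0 0 0 0 -4.2" --pt "0 0 0 0 0 -4.2" --pt "0 0 0 0 0 -4.2" --pt "0 0 0 0 0 -4.2" --pt "0 0 0 0 0 -4.2" --pt "0 0 0 0 0 -4.2" --pt "0 0 0 0 0 -4.2" --pt "0 0 0 0 0 -4" --pt "0 0 0 0 0 -3" --pt "0 0 0 0 0 -0.6" --pt "0 0 0 0 0 0"

```text
clock: 10.25
tool_pos: [0.54, 0.1504, 0.1842]
orientation: [180.0, -0.0, -90.1]
force: [-0.2, 0.1, -3.0]
opening: 0.017
gripper_force: 30.0
```

Call:
play_rows --pt "0.5 0.1 0 0 0 0" --pt "1 0.2 0 0 0 0" --pt "1.5 0.2 0 0 0 0" --pt "1.5 0.2 0 0 0 0" --pt "1.5 0.2 0 0 0 0" --pt "1.5 0.2 0 0 0 0" --pt "1.5 0.3 0 0 0 0" --pt "1.5 0.3 0 0 0 0" --pt "1.5 0.3 0 0 0 0" --pt "1.5 0.3 0 0 0 0" --pt "1.5 0.3 0 0 0 0" --pt "1.5 0.2 0 0 0 0" --pt "1.5 0.2 0 0 0 0" --pt "1.5 0.2 0 0 0 0" --pt "1.5 0.2 0 0 0 0" --pt "1 0.1 0 0 0 0" --pt "0.6 0 0 0 0 0" --pt "0 0 0 0 0 0" --pt "0 0 0 0 0 0"

```text
clock: 11.83
tool_pos: [0.5051, -0.0758, 0.1845]
orientation: [-180.0, 0.0, -90.1]
force: [-0.2, -0.3, -2.1]
opening: 0.0168
gripper_force: 30.0
```

Run:
```python
from h import *
look('3',['scoop_spout','jar_rim','lid_lip'])
a=cv2.imread('pics/top3.png')[180:300,230:390]
cv2.imwrite('pics/c3.png',cv2.resize(a,(640,480)))
```

```text
top scoop_spout [([0.5052, -0.2092, 0.1629], 0.81)]
top jar_rim [([0.5134, -0.2221, -0.0023], 0.58)]
top lid_lip [([0.6073, -0.2192, 0.2287], 0.64)]
side scoop_spout [([0.5099, -0.2103, 0.1582], 0.45)]
side jar_rim [([0.5128, -0.2275, 0.1148], 0.91)]
side lid_lip []
12.23 [ 0.5052 -0.0752  0.1845] [-180.     -0.    -89.97] [ 13.6   8.  -24.8   0.  -57.2 -13.6] [ 0.2  0.1 -2.2] 0.0168 29.995791614055634
```

View pics/c3.png

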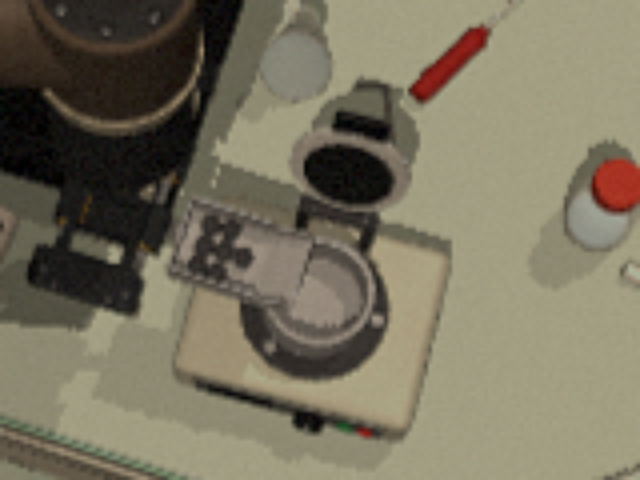

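The crop shows the seven balls still at the rear of the tray (220,245) and the spout's edge over the near part of the jar's mouth (300,265). I'll tilt, lower and pour slowly about the spout's edge.

Call:
play_rows --pt "0.09 0 -0.465 0 -2 0" --pt "0.09 0 -0.465 0 -2 0" --pt "0.09 0 -0.465 0 -2 0" --pt "0.09 0 -0.465 0 -2 0" --pt "0.09 0 -0.465 0 -2 0" --pt "0.09 0 -0.465 0 -2 0" --pt "0.09 0 -0.465 0 -2 0" --pt "0.09 0 -0.465 0 -2 0" --pt "0.09 0 -0.465 0 -2 0" --pt "0.27 0 0.75 0 0 0" --pt "0.27 0 0.75 0 0 0" --pt "0.27 0 0.75 0 0 0" --pt "0.27 0 0.75 0 0 0" --pt "0 0 0 0 0 0"

```text
clock: 13.4
tool_pos: [0.5038, -0.0896, 0.1902]
orientation: [179.8, 18.0, -90.0]
force: [-0.3, -0.1, -2.1]
opening: 0.0169
gripper_force: 30.0
```

Call:
play_rows --pt "0.04 0 -0.23 0 -1 0" --pt "0.04 0 -0.23 0 -1 0" --pt "0.04 0 -0.23 0 -1 0" --pt "0.04 0 -0.23 0 -1 0" --pt "0.04 0 -0.23 0 -1 0" --pt "0.04 0 -0.23 0 -1 0" --pt "0.04 0 -0.23 0 -1 0" --pt "0.04 0 -0.23 0 -1 0" --pt "0.04 0 -0.23 0 -1 0" --pt "0.04 0 -0.23 0 -1 0" --pt "0.04 0 -0.23 0 -1 0" --pt "0.04 0 -0.23 0 -1 0" --pt "0.04 0 -0.23 0 -1 0" --pt "0.04 0 -0.23 0 -1 0" --pt "0.04 0 -0.23 0 -1 0" --pt "0.04 0 -0.23 0 -1 0" --pt "0.04 0 -0.23 0 -1 0" --pt "0.04 0 -0.23 0 -1 0" --pt "0.04 0 -0.23 0 -1 0" --pt "0.04 0 -0.23 0 -1 0"

```text
clock: 15.07
tool_pos: [0.5052, -0.1187, 0.2299]
orientation: [-180.0, 38.1, -90.0]
force: [0.2, -0.6, -1.0]
opening: 0.0167
gripper_force: 30.0
```

Call:
play_rows --pt "0.04 0 -0.23 0 -1 0" --pt "0.04 0 -0.23 0 -1 0" --pt "0.04 0 -0.23 0 -1 0" --pt "0.04 0 -0.23 0 -1 0" --pt "0.04 0 -0.23 0 -1 0" --pt "0.04 0 -0.23 0 -1 0" --pt "0.04 0 -0.23 0 -1 0" --pt "0.04 0 -0.23 0 -1 0" --pt "0.04 0 -0.23 0 -1 0" --pt "0.04 0 -0.23 0 -1 0" --pt "0.04 0 -0.23 0 -1 0" --pt "0.04 0 -0.23 0 -1 0" --pt "0 0 0 0 0 0" --pt "0 0 0 0 0 0" --pt "0 0 0 0 0 0" --pt "0 0 0 0 0 0"

```text
clock: 16.4
tool_pos: [0.5051, -0.1408, 0.2465]
orientation: [-180.0, 50.0, -90.0]
force: [-0.4, -0.2, -1.6]
opening: 0.0166
gripper_force: 30.0
```

Run:
```python
from h import *
look('4',['scoop_spout','lid_lip']+['ball_0'])
a=cv2.imread('pics/top4.png')[190:290,240:370];b=cv2.imread('pics/side4.png')[150:300,200:400]
cv2.imwrite('pics/c4.png',np.hstack([cv2.resize(a,(390,300)),cv2.resize(b,(400,300))]))
```

```text
top scoop_spout [([0.4438, -0.514, 0.0003], 0.43)]
top lid_lip []
top ball_0 []
side scoop_spout [([0.5103, -0.2077, 0.1264], 0.84)]
side lid_lip [([0.6058, -0.2247, 0.231], 0.82), ([0.6664, -0.4249, 0.001], 0.32)]
side ball_0 []
16.8 [ 0.5051 -0.1409  0.2464] [-179.99   49.99  -89.99] [-27.2  23.7   5.1 -43.4 -97.3  31.8] [ 0.1 -0.1 -0.8] 0.0169 29.99608486890793
```

View pics/c4.png

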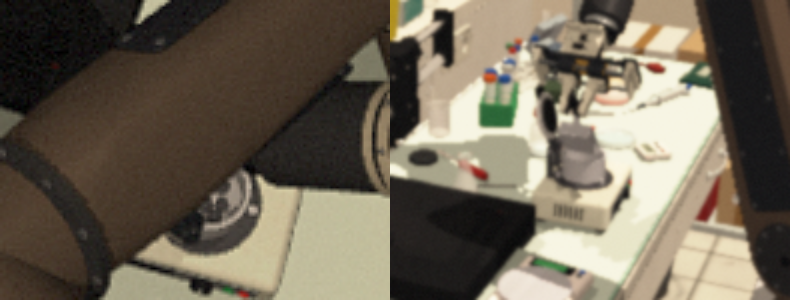

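The top crop shows the jar partly hidden by the forearm, with balls inside at about (225,205). The side crop shows the spout in the jar's mouth, and the wrist force has dropped by about the balls' weight. I'll tip a little more, then raise and level out.

Call:
play_rows --pt "0.04 0 -0.23 0 -1 0" --pt "0.04 0 -0.23 0 -1 0" --pt "0.04 0 -0.23 0 -1 0" --pt "0.04 0 -0.23 0 -1 0" --pt "0.04 0 -0.23 0 -1 0" --pt "0.04 0 -0.23 0 -1 0" --pt "0 0 0 0 0 0" --pt "0 0 0 0 0 0" --pt "0 0 0 0 0 0" --pt "-0.82 0 -0.57 0 0 0" --pt "-0.82 0 -0.57 0 0 0" --pt "-0.82 0 -0.57 0 0 0" --pt "-0.82 0 -0.57 0 0 0"

```text
clock: 17.88
tool_pos: [0.5052, -0.1539, 0.2946]
orientation: [-179.9, 55.9, -89.9]
force: [0.8, -0.3, -1.1]
opening: 0.0165
gripper_force: 30.0
```

Call:
play_rows --pt "-0.14 0 0.93 0 4 0" --pt "-0.14 0 0.93 0 4 0" --pt "-0.14 0 0.93 0 4 0" --pt "-0.14 0 0.93 0 4 0" --pt "-0.14 0 0.93 0 4 0" --pt "-0.14 0 0.93 0 4 0" --pt "-0.14 0 0.93 0 4 0" --pt "-0.14 0 0.93 0 4 0" --pt "-0.14 0 0.93 0 4 0" --pt "-0.14 0 0.93 0 4 0" --pt "-0.14 0 0.93 0 4 0" --pt "-0.14 0 0.93 0 4 0" --pt "-0.14 0 0.93 0 4 0" --pt "-0.14 0 0.93 0 4 0" --pt "0 0 0 0 0 0"

```text
clock: 19.13
tool_pos: [0.5039, -0.0733, 0.1934]
orientation: [180.0, -0.2, -89.9]
force: [-0.8, 0.5, -2.5]
opening: 0.0165
gripper_force: 30.0
```

Run:
```python
from h import *
look('5',['scoop','scoop_spout','scoop_grip','jar_rim','lid_lip'])
a=cv2.imread('pics/top5.png')[200:290,240:360]
cv2.imwrite('pics/c5.png',cv2.resize(a,(720,540)))
```

```text
top scoop [([0.5072, -0.1526, 0.151], 0.64)]
top scoop_spout [([0.5034, -0.2069, 0.1709], 0.86), ([0.5129, -0.2272, 0.0753], 0.27)]
top scoop_grip [([0.5076, -0.0728, 0.1904], 0.92), ([0.7269, -0.1481, 0.0025], 0.63)]
top jar_rim [([0.509, -0.2264, 0.1092], 0.57)]
top lid_lip [([0.6085, -0.2153, 0.2285], 0.95)]
side scoop [([0.5053, -0.148, 0.1559], 0.75)]
side scoop_spout [([0.5098, -0.2096, 0.1694], 0.75)]
side scoop_grip [([0.5051, -0.0726, 0.1922], 0.69)]
side jar_rim [([0.5121, -0.2284, 0.1159], 0.94)]
side lid_lip [([0.6661, -0.4243, -0.0005], 0.72), ([0.514, -0.2269, 0.0743], 0.34)]
19.73 [ 0.5051 -0.0754  0.1939] [-1.800e+02  1.000e-02 -9.006e+01] [ 13.6   7.5 -24.   -0.  -58.5 -13.6] [ 0.8 -1.2 -0.8] 0.0167 29.995993673801422
```

View pics/c5.png

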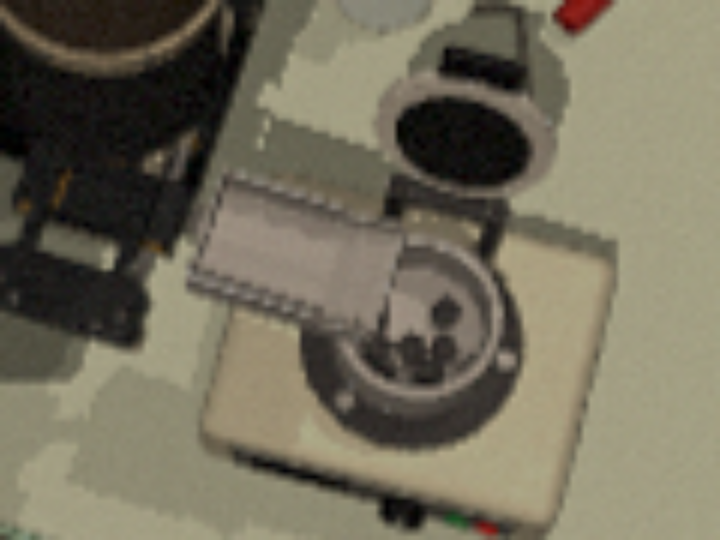

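The crop shows an empty scoop and the dark balls clustered in the jar at about (430,345), with none lying outside. I'll bring the scoop back to the pan.

Call:
play_rows --pt "-2.3 -0.31 0 0 0 0" --pt "-2.3 -0.31 0 0 0 0" --pt "-2.3 -0.31 0 0 0 0" --pt "-2.3 -0.31 0 0 0 0" --pt "-2.3 -0.31 0 0 0 0" --pt "-2.3 -0.31 0 0 0 0" --pt "-2.3 -0.31 0 0 0 0" --pt "-2.3 -0.31 0 0 0 0" --pt "-2.3 -0.31 0 0 0 0" --pt "-2.3 -0.31 0 0 0 0"

```text
clock: 20.57
tool_pos: [0.5362, 0.156, 0.1939]
orientation: [180.0, 0.0, -90.0]
force: [1.0, 0.2, -1.3]
opening: 0.0169
gripper_force: 30.0
```

Call:
play_rows --pt "0 0 0 0 0 6" --pt "0 0 0 0 0 6" --pt "0 0 0 0 0 6" --pt "0 0 0 0 0 6" --pt "0 0 0 0 0 6" --pt "0 0 0 0 0 6" --pt "0 0 0 0 0 6" --pt "0 0 0 0 0 6" --pt "0 0 0 0 0 6" --pt "0 0 0 0 0 6" --pt "0 0 0 0 0 6" --pt "0 0 0 0 0 6" --pt "0 0 0 0 0 0.4" --pt "0 0 1.5 0 0 0" --pt "0 0 1.5 0 0 0" --pt "0 0 1.5 0 0 0" --pt "0 0 1.5 0 0 0" --pt "0 0 1.5 0 0 0" --pt "0 0 0 0 0 0" --pt "0 0 0 0 0 0"

```text
clock: 22.23
tool_pos: [0.5359, 0.1546, 0.1184]
orientation: [-180.0, -0.1, -162.3]
force: [-0.3, -0.5, -1.9]
opening: 0.0171
gripper_force: 30.0
```

Run:
```python
from h import *
look('6',['scoop','scoop_spout','scoop_grip','pan'])
```

```text
top scoop [([0.4667, 0.1318, 0.078], 0.6)]
top scoop_spout [([0.4048, 0.1119, 0.0986], 0.86)]
top scoop_grip [([0.5387, 0.1522, 0.1203], 0.72)]
top pan [([0.4679, 0.1368, 0.044], 0.76)]
side scoop [([0.4662, 0.1351, 0.0791], 0.85), ([0.6659, -0.4243, 0.0015], 0.57)]
side scoop_spout [([0.4111, 0.1164, 0.0966], 0.66)]
side scoop_grip [([0.5388, 0.1557, 0.1209], 0.59)]
side pan [([0.4659, 0.1308, 0.0442], 0.67)]
22.73 [0.5362 0.155  0.1192] [ 1.7999e+02  3.0000e-02 -1.6240e+02] [  36.2   16.3  -23.7    0.   -50.  -108.6] [-0.5  0.6 -1.5] 0.0168 29.996017813682556
```

Call:
play_rows --pt "0 0 0.8 0 0 0" --pt "0 0 0.8 0 0 0" --pt "0 0 0.8 0 0 0" --pt "0 0 0.5 0 0 0" --pt "0 0 0.3 0 0 0" --pt "0 0 0.15 0 0 0" --pt "0 0 0.1 0 0 0" --pt "0 0 0 0 0 0" --pt "0 0 0 0 0 0"

```text
clock: 23.48
tool_pos: [0.5362, 0.155, 0.0846]
orientation: [180.0, 0.0, -162.4]
force: [0.1, -0.1, -1.4]
opening: 0.0166
gripper_force: 30.0
```

Call:
play_rows --pt "0 0 0 0 0 0" --pt "0 0 0 0 0 0" --pt "0 0 0 0 0 0" --pt "0 0 0 0 0 0" --pt "0 0 0 0 0 0" --pt "0 0 0 0 0 0" --grip 5

```text
clock: 23.98
tool_pos: [0.5362, 0.155, 0.0844]
orientation: [180.0, 0.0, -162.4]
force: [-0.6, 0.2, -0.8]
opening: 0.048
gripper_force: 0.0
```

Call:
play_rows --pt "0 0 -0.5 0 0 0" --pt "0 0 -1 0 0 0" --pt "0 0 -1.5 0 0 0" --pt "0 0 -2 0 0 0" --pt "0 0 -2.5 0 0 0" --pt "0 0 -2.5 0 0 0" --pt "0 0 -2.5 0 0 0" --pt "0 0 -2.5 0 0 0" --pt "0 0 -2 0 0 0"

```text
clock: 24.73
tool_pos: [0.5364, 0.1549, 0.2577]
orientation: [180.0, 0.2, -162.4]
force: [0.1, 0.6, 0.1]
opening: 0.0506
gripper_force: 0.0
```

Run:
```python
from h import *
look('7',['scoop','scoop_spout','scoop_grip','pan','lid_lip','lid_hinge'])
```

```text
top scoop [([0.4687, 0.1296, 0.0416], 0.82)]
top scoop_spout [([0.4065, 0.1141, 0.0641], 0.8)]
top scoop_grip [([0.5393, 0.1519, 0.0835], 0.77)]
top pan [([0.4684, 0.131, 0.0447], 0.58), ([0.5146, -0.2242, -0.0045], 0.21)]
top lid_lip [([0.609, -0.2183, 0.2292], 0.7)]
top lid_hinge [([0.5716, -0.2257, 0.1221], 0.8), ([0.7242, -0.1461, 0.0019], 0.58)]
side scoop [([0.4671, 0.135, 0.0483], 0.61)]
side scoop_spout [([0.4105, 0.1118, 0.0595], 0.6), ([0.4652, 0.1329, 0.0458], 0.45)]
side scoop_grip [([0.5374, 0.1577, 0.0818], 0.95)]
side pan [([0.4647, 0.132, 0.0446], 0.66)]
side lid_lip [([0.6055, -0.2232, 0.2291], 0.54)]
side lid_hinge [([0.5698, -0.2253, 0.1184], 0.77), ([0.5119, -0.2255, -0.0013], 0.22)]
25.43 [0.5361 0.1549 0.254 ] [-1.7999e+02 -3.0000e-02 -1.6241e+02] [  36.2    9.3  -13.5    0.   -67.3 -108.6] [-0.1 -0.7 -0.2] 0.0502 0.0
```

The scoop stands centred on the pan: spotted at (0.468, 0.132), against the pan at (0.4665, 0.1315). Next I'll close the fingers, go round over the lid and get behind it.

Call:
play_rows --pt "1.3 0 -0.5 0 0 0" --pt "1.3 0 -0.5 0 0 0" --pt "1.4 0 -0.5 0 0 0" --pt "0 0 -0.1 0 0 -5.6" --pt "0 0 -0.1 0 0 -5.6" --pt "0 0 -0.1 0 0 -5.6" --pt "0 0 -0.1 0 0 -5.6" --pt "0 0 -0.1 0 0 -5.6" --pt "0 0 -0.1 0 0 -5.6" --pt "0 0 -0.1 0 0 -5.6" --pt "0 0 -0.1 0 0 -5.6" --pt "0 0 -0.1 0 0 -5.6" --pt "0 0 -0.1 0 0 -5.6" --pt "0 0 0 0 0 -5.6" --pt "0 0 0 0 0 -5.6" --pt "0 0 0 0 0 -5.2" --pt "0 0 0 0 0 0" --grip 0

```text
clock: 26.85
tool_pos: [0.498, 0.1428, 0.2793]
orientation: [180.0, -0.0, -89.8]
force: [-0.5, 0.7, 0.2]
opening: 0.0003
gripper_force: 0.0
```

Call:
play_rows --pt "2 0 0 0 0 0" --pt "3 0 0 0 0 0" --pt "3 0 0 0 0 0" --pt "3 0 0 0 0 0" --pt "3 0 0 0 0 0" --pt "3 0 0 0 0 0" --pt "3 0 0 0 0 0" --pt "3 0 0 0 0 0" --pt "3 0 0 0 0 0" --pt "3 0 0 0 0 0" --pt "3 0 0 0 0 0" --pt "3 0 0 0 0 0" --pt "1.8 0 0 0 0 0" --pt "0 0 0 0 0 0" --pt "0 0 0 0 0 0"

```text
clock: 28.1
tool_pos: [0.4977, -0.2261, 0.2789]
orientation: [180.0, 0.0, -90.3]
force: [-0.5, -1.0, 0.5]
opening: 0.0005
gripper_force: 0.0
```

Run:
```python
from h import *
look('8',['lid_lip','jar_rim'])
a=cv2.imread('pics/top8.png')[190:290,240:380];b=cv2.imread('pics/side8.png')[130:270,220:400]
cv2.imwrite('pics/c8.png',np.hstack([cv2.resize(a,(420,300)),cv2.resize(b,(380,300))]))
```

```text
top lid_lip []
top jar_rim [([0.5103, -0.2268, 0.1148], 0.76)]
side lid_lip [([0.4641, 0.1333, 0.0463], 0.36)]
side jar_rim [([0.51, -0.229, 0.1151], 0.92)]
28.4 [ 0.4981 -0.2244  0.2795] [-179.98    0.    -89.97] [ -3.7   7.2 -12.6  -0.  -70.2   3.7] [-0.1  0.6 -0.1] 0.0002 0.0
```

View pics/c8.png

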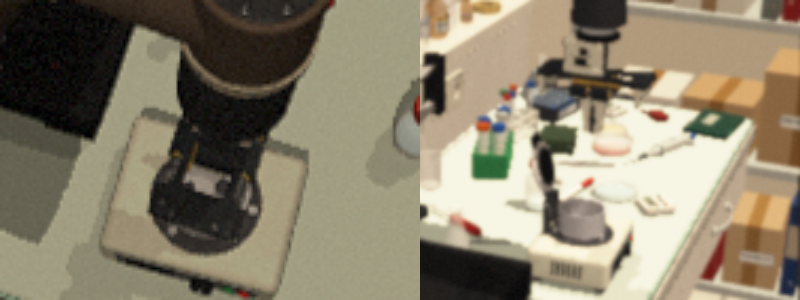

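The side crop shows the closed fingers above and in front of the upright lid (lid at 545,160, fingertips near 595,125), with the jar at (585,220). I'll go over the lid and down behind it.

Call:
play_rows --pt "0 -1.5 0 0 0 0" --pt "0 -2.5 0 0 0 0" --pt "0 -2.5 0 0 0 0" --pt "0 -2.5 0 0 0 0" --pt "0 -2.5 0 0 0 0" --pt "0 -2.5 0 0 0 0" --pt "0 -1 0 0 0 0" --pt "0 0 0 0 0 0" --pt "0 0 1.1 0 0 0" --pt "0 0 1.1 0 0 0" --pt "0 0 1.1 0 0 0" --pt "0 0 1.1 0 0 0" --pt "0 0 1.1 0 0 0" --pt "0 0 0.9 0 0 0" --pt "0 0 0 0 0 0"

```text
clock: 29.65
tool_pos: [0.6466, -0.2249, 0.2126]
orientation: [179.8, 0.0, -90.0]
force: [0.0, 0.6, -0.6]
opening: 0.0008
gripper_force: 0.0
```

Call:
play_rows --pt "0 1.26 0 0 0 0" --pt "0 1.26 0 0 0 0" --pt "0 1.26 0 0 0 0" --pt "0 1.26 0 0 0 0" --pt "0 1.26 0 0 0 0" --pt "0 1.26 0 0 0 0"

```text
clock: 30.15
tool_pos: [0.573, -0.2255, 0.2163]
orientation: [-179.8, -0.0, -90.0]
force: [3.8, -0.5, -1.5]
opening: 0.0003
gripper_force: 1.4
```

Call:
play_rows --pt "0 1.1 0.1 0 0 0" --pt "0 1.1 0.1 0 0 0" --pt "0 1.1 0.4 0 0 0" --pt "0 1.1 0.4 0 0 0" --pt "0 1.1 0.7 0 0 0" --pt "0 1.1 0.75 0 0 0" --pt "0 0.6 0.7 0 0 0" --pt "0 0.6 0.7 0 0 0"

```text
clock: 30.82
tool_pos: [0.494, -0.2252, 0.1768]
orientation: [-180.0, -0.0, -90.0]
force: [1.3, -0.1, 0.8]
opening: 0.0004
gripper_force: 0.7
```

Run:
```python
from h import *
look('9',['lid_lip'])
```

```text
top lid_lip [([0.4675, -0.2259, 0.1635], 0.49)]
side lid_lip [([0.463, -0.2288, 0.16], 0.57)]
31.02 [ 0.4941 -0.2252  0.1767] [179.93  -0.   -90.01] [ -3.8  11.5 -21.5   0.  -57.    3.8] [ 0.9  0.2 -0.1] 0.0009 0.0
```

Lid is being pushed down as planned; continue to shut.

Call:
play_rows --pt "0 0.4 0.85 0 0 0" --pt "0 0.4 0.85 0 0 0" --pt "0 0.25 0.7 0 0 0" --pt "0 0.25 0.6 0 0 0" --pt "0 0 0.2 0 0 0" --pt "0 0 0.1 0 0 0" --pt "0 0 0 0 0 0"

```text
clock: 31.6
tool_pos: [0.4807, -0.2251, 0.1451]
orientation: [180.0, -0.0, -90.0]
force: [-6.2, 4.6, 17.8]
opening: 0.0006
gripper_force: 8.9
```

Run:
```python
from h import *
look('10',['lid_lip'])
```

```text
top lid_lip [([0.4622, -0.2247, 0.1281], 0.65)]
side lid_lip [([0.5104, -0.2279, 0.1125], 0.32), ([0.4649, 0.1092, 0.0022], 0.22)]
31.8 [ 0.4807 -0.2251  0.1451] [ 1.7996e+02 -2.0000e-02 -8.9980e+01] [ -3.9  12.2 -25.3   0.  -52.5   3.9] [-5.7  3.5 17.8] 0.0005 8.833625657425728
```

It stopped with 17.8 N at tip height 0.126 m, so the lid is shut. I'll retreat and check.

Call:
play_rows --pt "0 0 -0.5 0 0 0" --pt "0 0 -1.5 0 0 0" --pt "0 0 -2.5 0 0 0" --pt "0 0 -2.5 0 0 0" --pt "0 0 -2.5 0 0 0" --pt "0 0 -2.5 0 0 0" --pt "-3.5 0 0 0 0 0" --pt "-3.5 0 0 0 0 0" --pt "-3.5 0 0 0 0 0" --pt "-3.5 0 0 0 0 0" --pt "-3.5 0 0 0 0 0" --pt "0 0 0 0 0 0" --pt "0 0 0 0 0 0"

```text
clock: 32.88
tool_pos: [0.481, -0.0486, 0.2634]
orientation: [179.9, -0.0, -89.8]
force: [0.1, -0.1, 0.5]
opening: 0.0006
gripper_force: 0.0
```

Run:
```python
from h import *
look('11',['lid_lip','scoop','pan','flask','ball_0','bottle_100'])
a=cv2.imread('pics/top11.png')[180:300,170:410];b=cv2.imread('pics/side11.png')[130:300,200:400]
cv2.imwrite('pics/c11.png',np.hstack([cv2.resize(a,(480,300)),cv2.resize(b,(320,300))]))
```

```text
top lid_lip [([0.4628, -0.2261, 0.1236], 0.66)]
top scoop []
top pan []
top flask [([0.7245, -0.1499, -0.0007], 0.77)]
top ball_0 []
top bottle_100 [([0.6681, -0.4218, 0.0011], 0.75)]
side lid_lip [([0.4574, -0.2323, 0.1219], 0.84)]
side scoop [([0.4659, 0.1352, 0.0458], 0.9), ([0.7228, -0.1466, -0.0013], 0.29)]
side pan [([0.4652, 0.1319, 0.0457], 0.82)]
side flask [([0.7218, -0.1461, -0.0015], 0.58)]
side ball_0 [([0.4488, -0.518, 0.0032], 0.6)]
side bottle_100 [([0.6645, -0.4285, 0.0009], 0.59)]
33.58 [ 0.4814 -0.0503  0.2639] [-180.      0.    -90.02] [ 17.4   1.5 -21.    0.  -67.5 -17.4] [ 0.7  0.1 -0.1] 0.0005 0.0
```

View pics/c11.png

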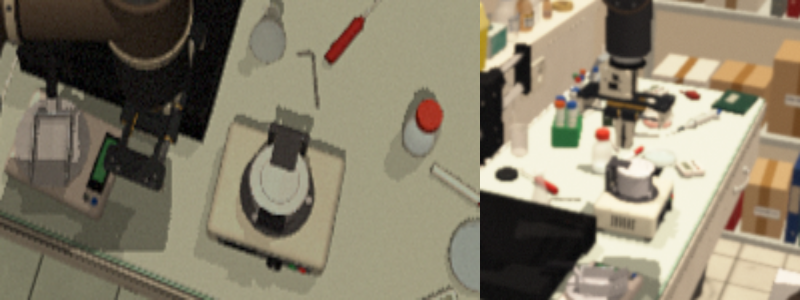

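The picture shows the lid flat on the jar (280,190), the empty scoop centred on the pan (55,140), and the flask and bottle where they were. No balls are lying outside.

```bash
python3 -c "from plant import close_job; print(close_job())"
```

```text
the job is handed in; nothing more can be done
None
```

The job is handed in: the balls were tipped into the jar (at least five seen inside, the wrist force fell by about the weight of all seven, and none were seen outside), the empty scoop is back upright mid-pan, the lid is shut, and the flask and bottle have not moved.

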